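# Clear the extension gauge's plate and hold its telescoping arm at the set mark

## Robot

A 6-joint arm with a two-finger parallel gripper is mounted at the origin on the work surface. World frame = base frame: x ahead of the robot, y to its left, z up, the work surface at z = 0. Lengths are in m, angles in degrees, forces in N, time in s.
With the tool pointing down it reaches from about 0.35 to 0.875 m from the base axis. Payload 4.2 kg.
Tool frame: the origin (TCP) lies on the centre line of the jaws, within the pads' length; the fingertips stand 22 mm ahead of it and the grasp point (between the pads) lies 3 mm ahead of it (r.tcp_to_tips is the distance from the TCP to the fingertips, in m); z points along the fingers, y is the line along which they close (so a half turn about z gives the same grasp; the last joint's range is limited). The gripper opens to 87 mm and grips with 3 to 60 N. Pads are 19 mm wide; open, the fingers measure 117 mm over their backs; the gripper's body (75 mm by 190 mm) begins 51 mm behind the grasp point.
Start: joints at [-55.027, 22.042, 0.453, 0, -68.411, -14.817], TCP at [0.215, -0.587, 0.245] pointing down, gripper open.
Joint ranges: [-179.83, 179.83], [-69.29, 118.12], [-61.27, 80.66], [-181.25, 117.63], [-171.15, -9.14], [-177.46, 177.46]. Speed limits (degrees/s): [159.86, 159.86, 180, 180, 180, 180].

## Interface

Orientations are given as a 3x3 rotation matrix whose columns are the frame's x, y, z axes.
In Python, from station import r gives the robot as it stands.
- The arm moves only by the tool apply_moves, never from a script. Its argument "plan" is a list of rows, each an object with "grip": the opening, from 0 (shut) to 1 (fully open); "offset": the shift along the tool's x, y, z in cm, a list of three; "spin": the turn about the tool's z in rad. A call has 1 to 5 rows; each row is the pose to reach, as a shift and turn from the pose commanded when the call began, along the tool's axes at that moment; what a row does not reach only later rows make up. A row lasts 1/10 s, in which the tool goes at most 50 mm and 8.59 degrees, less where a joint would pass 70% of its speed; a pose out of reach is approached as far as the arm can. A call with a gripper value outside its range is refused whole. The fingers move at their own pace and stop on an object; the grip force is fixed at half the most. Time passes only in rows, so rows that repeat a pose let the fingers close. It gives the time, the measured TCP pose, the force, the opening and the grip force at its end, in the units of the state.
- r.sense(): the state, without advancing time (a new reading comes with each control period).
- r.capture(name): name is "side" or "top" or "wrist"; returns a dict with "img" (400x640x3 uint8, blue, green, red), "depth" (400x640 float32, m along the optical axis (not along the pixel's ray), 0 where there is no reading), "mtx" (3x3 intrinsics, pixels), "dist_coeffs" ([k1, k2, p1, p2, k3] as OpenCV has them; the pictures are not rectified), "R" (3x3) and "t" (3): a world point X has camera coordinates R X + t. Camera axes: x right, y down, z forward; pixel columns grow to the right and rows downward; lengths in m; the calibration is good to about 2 mm. A picture is of the moment at which its call begins.
- r.finish_job(): hands the job in; it is judged then, once.
The state is a dict: "time_s": time; "joints": joint angles; "joint_velocities": joint speeds; "effort": joint torques, N m; "tcp_pos": TCP position; "ee_rot": TCP orientation; "wrist_force": force on the tool from outside, world axes, zero at the start; "moment": the same for the moment, N m; "gripper_width": opening from 0.0 (shut) to 1.0 (fully open); "gripper_force": force on a finger pad.
Only numpy, scipy, OpenCV 4.12 (cv2) and the standard library are available. Lean on these libraries where they do the work, as an engineer would, in place of code of your own. Each camera call takes 0.05 s, during which the arm holds its last target. There are 200 camera calls.

## Task

Take the scraper block and wipe the loose chips off the gauge plate into the chip trough along its edge, keeping your fingers off the chips, and stand the scraper back on the cart top. Then squeeze the lock button in the head of the telescoping gauge arm, draw the arm out along the scale until its index line stands at the mark shown by the brass pointer, and finish holding it there: the arm is on a return spring and locks only when parked, so do not let go. Leave the other parts on the cart where they lie.

Things in the scene. Friction and masses are not known exactly. Their poses are not given: they have to be found in the camera images.
- gauge_base: Fixed gauge: ground steel plate on the cart. Origin at cart-top level, on the arm's line. Axes: z up, +y the way the arm draws out, +x to the scale edge, -x to the chip trough. In mm: plate x -95..95, y -180..170, top z 30; square sleeve with two saddles y -175..-35, top z 76; latch keeper beside it x up to 30, y -53..-43, z up to 76. Chips start on the plate at x -80..20, y 35..135.
- plate_mid (a point): Point on the plate's top (30 mm above the cart) amid the part to be wiped, at gauge_base x 0, y 85 mm; axes as gauge_base. The scale, a flat bar 8 mm high, lies along the plate's +x edge: gauge_base x 75..95, y -55..165 mm, with black lines 5 mm apart, longer every 10.
- trough_mid (a point): Middle of the chip trough's floor; axes as gauge_base. Shallow sheet-steel trough against the plate's -x edge, open on top and to the plate: inside gauge_base x -153..-95, y -18..168 mm, floor 2 mm above the cart (28 mm below the plate top), outer wall 20 mm high.
- head_grip (a point): Grip point of the arm's head, 36 mm above the plate; axes as gauge_base. Head: aluminium block 34 (x) by 40 (y) mm, 1 to 56 mm above the plate, on the end of a 16 mm square bar; parked at gauge_base x 0, y -10; slides along y only. Squeeze it across x: one finger on its plain -x side (17 mm from this point), one on the lock button on its +x side.
- head_index (a point): Tip of the white index line at the end of a thin dark steel tongue (12 mm wide, up to 6 mm above the plate) that runs from the head's foot to the scale: 66 mm to +x of the head's centre, same y, moving with the head; axes as gauge_base.
- pointer_tip (a point): Tip of the lance-shaped brass gauge pointer, 40 mm long, lying across the scale 11 mm above the plate in a fixed spring clip 16 mm wide at the wanted mark, 50 to 95 mm along +y from the parked index. Axes as gauge_base. The arm is set when head_index has the same y as this tip in gauge_base axes (x differs by 6 mm).
- gauge_arm (a joint): How far the arm is drawn out along gauge_base +y, m: 0 parked, 0.105 at the end stop. A return spring pulls it home with 3 N (parked) to 5.5 N (drawn out). When parked the latch blocks it after 1 mm unless the button is pressed in.
- lock_button (a joint): How far the lock button is pressed in, m: 0 out, 0.006 fully in; the latch lets go from about 0.005. Ribbed steel push plate 26 mm (y) by 24 mm (z) on the head's +x side, centred at head_grip's height; its face is 24 mm from head_grip when out, 18 mm when in. Spring 3 to 7 N; it comes out again when released.
- scraper_grip (a point): Centre of the scraper block's grip, 42 mm above its underside. White nylon blade 125 mm long (its y), 24 mm thick (its x), 22 mm high; above it a beech grip 100 mm long, 22 mm thick, up to 61 mm; about 160 g. Starts standing on its blade on the cart top, on the +y side of the gauge. z up.
- chip1_mid (a point): Middle of loose bronze chip 1: a copper-coloured angular crumb 15 to 17 mm long, 11 mm wide, 9 mm high, about 11 g; this point is 4.5 mm above its underside when it lies as at the start.
- chip2_mid (a point): Middle of loose bronze chip 2: a copper-coloured angular crumb 15 to 17 mm long, 11 mm wide, 9 mm high, about 11 g; this point is 4.5 mm above its underside when it lies as at the start.
- chip3_mid (a point): Middle of loose bronze chip 3: a copper-coloured angular crumb 15 to 17 mm long, 11 mm wide, 9 mm high, about 11 g; this point is 4.5 mm above its underside when it lies as at the start.
- chip4_mid (a point): Middle of loose bronze chip 4: a copper-coloured angular crumb 15 to 17 mm long, 11 mm wide, 9 mm high, about 11 g; this point is 4.5 mm above its underside when it lies as at the start.
- chip5_mid (a point): Middle of loose bronze chip 5: a copper-coloured angular crumb 15 to 17 mm long, 11 mm wide, 9 mm high, about 11 g; this point is 4.5 mm above its underside when it lies as at the start.
- rod_end: Bystander: steel servo piston rod end lying flat, eye 48 mm across, 24 mm thick, with a shank to -x, 104 mm long in all. Origin under the eye's centre.
- banjo_bolt: Bystander: chrome banjo bolt standing on its head, 26 mm across and 45 mm high. Origin under its middle.
- sight_window: Bystander: round green glass sight window 68 mm across, 12 mm thick, lying flat. Origin under its middle.
- bushing: Bystander: white nylon bushing 42 mm across, 34 mm high, standing on end. Origin under its middle.
Not all that is in view belongs to the job. Of the things that look like the part that bears scraper_grip, the smallest one is meant.

How it is judged (in metres and radians):
On the way, in this order (a step that is already met when the one before it is completed fails the run):
1. all five chips are wiped off the plate and lie in the chip trough (x of chip1_mid in the frame of gauge_base between -0.155 and -0.094 m and y of chip1_mid in the frame of gauge_base between -0.02 and 0.17 m and height (world z) of each of chip1_mid, chip2_mid, chip3_mid, chip4_mid, chip5_mid below 0.024 m and x of chip2_mid in the frame of gauge_base between -0.155 and -0.094 m and y of chip2_mid in the frame of gauge_base between -0.02 and 0.17 m and x of chip3_mid in the frame of gauge_base between -0.155 and -0.094 m and y of chip3_mid in the frame of gauge_base between -0.02 and 0.17 m and x of chip4_mid in the frame of gauge_base between -0.155 and -0.094 m and y of chip4_mid in the frame of gauge_base between -0.02 and 0.17 m and x of chip5_mid in the frame of gauge_base between -0.155 and -0.094 m and y of chip5_mid in the frame of gauge_base between -0.02 and 0.17 m), for 0.2 s.
2. the scraper stands or lies on the cart top again, off the gauge and let go (height (world z) of scraper_grip below 0.048 m and (y of scraper_grip in the frame of gauge_base above 0.17 m or y of scraper_grip in the frame of gauge_base below -0.18 m or x of scraper_grip in the frame of gauge_base above 0.095 m or x of scraper_grip in the frame of gauge_base below -0.155 m) and contact force between the fingers and scraper below 0.1 N), for 0.2 s.
3. the lock button is squeezed in with the arm still parked (value of joint lock_button above 0.0045 m and value of joint gauge_arm below 0.004 m), for 0.05 s.
At the end, for the whole second after the job is handed in: The index line is within 4 mm of the brass pointer's tip along the scale, the arm's head still and gripped in the fingers (more than 2 N); all five chips lie in the chip trough; the scraper rests on the cart top (its grip's centre less than 48 mm above it), not on the gauge or in its trough (all of step 1 and y of head_index in the frame of pointer_tip between -0.004 and 0.004 m and contact force between the fingers and gauge_arm above 2 N and velocity of joint gauge_arm between -0.01 and 0.01 m/s and height (world z) of scraper_grip below 0.048 m and (y of scraper_grip in the frame of gauge_base above 0.17 m or y of scraper_grip in the frame of gauge_base below -0.18 m or x of scraper_grip in the frame of gauge_base above 0.095 m or x of scraper_grip in the frame of gauge_base below -0.155 m) and linear speed of scraper below 0.02 m/s); the arm keeps its last pose, push and grip.
It fails at once if the fingers touch a chip (contact force between the fingers and chip1 above 0.05 N or contact force between the fingers and chip2 above 0.05 N or contact force between the fingers and chip3 above 0.05 N or contact force between the fingers and chip4 above 0.05 N or contact force between the fingers and chip5 above 0.05 N).
It fails at once if a bystander part is moved by more than 15 mm (distance of any of rod_end, banjo_bolt, sight_window, bushing from where it was at the start of the episode above 0.015 m).
It also fails if it takes over 58 s, if anything falls off the work surface, if the arm or the gripper's body presses on something with over 40 N, if the wrist force passes 120 N, or if a joint passes its speed limit or range.

## Working session

There is one attempt and no reset: what is moved stays moved. The work goes in short steps, Python scripts to look and compute and a tool call to move; the robot and the scene stay as the last step left them, time stands still between calls to the robot, and variables do not carry over. Pictures are saved under pics/ and viewed, at most 10 in all, crops included, and the job is handed in when it is done.

Besides the shell and the picture viewer there is one more tool, called after ">>>" by a JSON object that holds its "fn" and its "kwargs". apply_moves: Moves the arm, as the interface text tells. Its arguments: {"type":"object","properties":{"plan":{"type":"array"}},"required":["plan"]}

```bash
mkdir -p pics; ls
cat > h.py <<'E'
import numpy as np,cv2
from station import r
def world(c,u,v,z=None):
    """pixels -> world; z given: intersect with plane z, else by depth"""
    p=cv2.undistortPoints(np.array([[[u,v]]],float),c['mtx'],np.array(c['dist_coeffs'])).ravel()
    R=np.array(c['R']);t=np.array(c['t']);d=np.array([p[0],p[1],1.])
    if z is None:
        s=c['depth'][int(v),int(u)];return R.T@(d*s-t)
    o=-R.T@t;w=R.T@d
    return o+w*(z-o[2])/w[2]
def cloud(c):
    h,w=c['depth'].shape
    g=np.stack(np.meshgrid(np.arange(w),np.arange(h)),-1).reshape(-1,1,2).astype(float)
    p=cv2.undistortPoints(g,c['mtx'],np.array(c['dist_coeffs'])).reshape(-1,2)
    d=c['depth'].reshape(-1,1)
    X=np.hstack([p*d,d])
    return ((X-np.array(c['t']))@np.array(c['R'])).reshape(h,w,3)
E
python3 - <<'E'
from h import *
import pickle
C={n:r.capture(n) for n in('top','side')}
pickle.dump(C,open('c0.pkl','wb'))
for n in C: cv2.imwrite(f'pics/{n}0.png',C[n]['img']); print(n,-np.array(C[n]['R']).T@np.array(C[n]['t']))
print(r.sense()['tcp_pos'],np.round(r.sense()['ee_rot'],3),r.tcp_to_tips)
E
```

```text
pics
top [0.37472425 0.01707202 1.39147838]
side [0.31893138 0.61308887 0.7865826 ]
[ 0.21524729 -0.58626527  0.24360307] [[-0.939 -0.344 -0.001]
 [-0.344  0.939  0.002]
 [ 0.     0.002 -1.   ]] 0.022
```

View pics/top0.png

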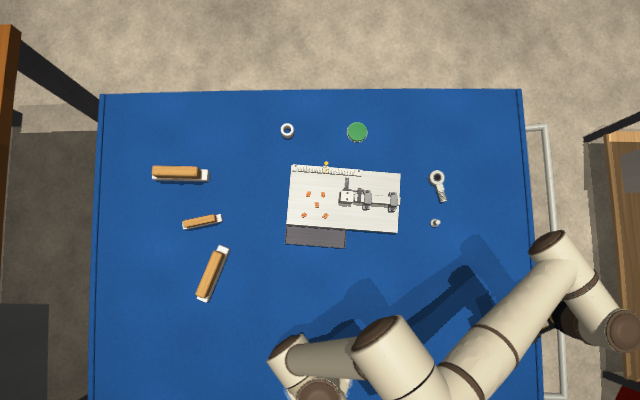

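View pics/side0.png

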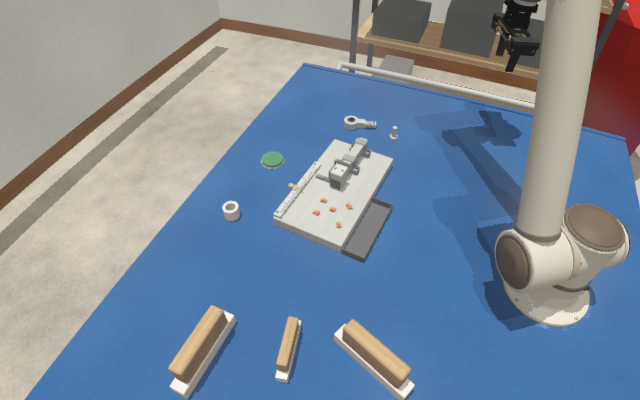

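Top view: gauge around (345,198), its scale at the upper edge, trough below at (315,237), chips near (308,194), (323,195), (317,205), (305,215), (325,216). Scraper lookalikes: (180,173), (202,222) and (212,273). The smallest is (202,222), at (288,348) in the side view.

```bash
cat > m.py <<'E'
from h import *
import pickle
C=pickle.load(open('c0.pkl','rb'))
def rect(P): 
    (c,s,a)=cv2.minAreaRect((P[:,:2]*1000).astype(np.float32)); return np.round(c,1),np.round(s,1),round(a,2)
for n in C:
    c=C[n];X=cloud(c);hsv=cv2.cvtColor(c['img'],cv2.COLOR_BGR2HSV)
    x,y,z=X[...,0],X[...,1],X[...,2]
    x0,y0=(world(c,345,198,.03) if n=='top' else world(c,335,200,.03))[:2]
    m=(z>.024)&(z<.09)&(np.hypot(x-x0,y-y0)<.25)
    m=cv2.morphologyEx(m.astype(np.uint8),cv2.MORPH_OPEN,np.ones((3,3)))
    k,l,st,ce=cv2.connectedComponentsWithStats(m); i=1+np.argmax(st[1:,4])
    print(n,'plate',rect(X[l==i]),'ztop',np.median(z[l==i]))
    print(n,'table z',np.median(z[(abs(z)<.02)]))
    # chips
    H,S,V=cv2.split(hsv); m=((H<16)&(S>110)&(V>90)&(z>.02)&(z<.06)&(np.hypot(x-x0,y-y0)<.25)).astype(np.uint8)
    k,l,st,ce=cv2.connectedComponentsWithStats(m)
    for i in range(1,k):
        if st[i,4]>5: print('chip',ce[i].round(1),st[i,4],(world(c,*ce[i],z=.0345)*1000).round(1))
    # scrapers
    for u,v in ([(180,173),(202,222),(212,273)] if n=='top' else [(205,345),(289,345),(375,355)]):
        q=world(c,u,v); m=((z>.012)&(z<.09)&(np.hypot(x-q[0],y-q[1])<.16)).astype(np.uint8)
        k,l,st,ce=cv2.connectedComponentsWithStats(m); P=X[l==l[v,u]]
        print('scr',(q*1000).round(),rect(P),'top part',rect(P[P[:,2]>P[:,2].max()-.012]),P[:,2].max())
E
python3 m.py
python3 - <<'E'
from h import *
import pickle
C=pickle.load(open('c0.pkl','rb'))
a=cv2.resize(C['top']['img'][155:310,140:410],None,fx=2.9,fy=2.9,interpolation=2)
cv2.imwrite('pics/crop1.png',a[:600,:800])
E
```

```text
top plate (array([556.3, -95.7]), array([350.9, 190.9]), 84.49) ztop 0.030704446866412813
top table z -0.00028064714836546973
chip [308.1 193.7] 17 [570.7  16.2  34.5]
chip [322.4 194. ] 16 [569.1 -28.7  34.5]
chip [316.4 204.2] 15 [537.2  -9.2  34.5]
chip [303.5 214.7] 15 [505.   31.7  34.5]
chip [325.1 215.2] 16 [502.3 -35.6  34.5]
scr [634. 407.  84.] (array([641.8, 423.3]), array([178.9,  34.6]), 87.64) top part (array([642.8, 424.7]), array([144.1,  32.6]), 87.66) 0.08994850914833516
scr [485. 343.  58.] (array([489.1, 352.8]), array([ 24.8, 126.6]), 12.11) top part (array([489.9, 352.9]), array([ 21.7, 101.3]), 10.88) 0.06751464778582256
scr [331. 303.  90.] (array([327.4, 315. ]), array([ 35.3, 180. ]), 66.16) top part (array([327.9, 315.8]), array([ 33.4, 143. ]), 66.45) 0.08999216538389146
side plate (array([556.8, -95.3]), array([351.9, 194.1]), 84.25) ztop 0.031062686536482625
side table z -5.137051449477172e-05
chip [323.6 200.2] 9 [566.5 -28.5  34.5]
chip [348.8 205.9] 13 [499.6 -34.6  34.5]
chip [332.6 209.2] 11 [533.9  -8.7  34.5]
chip [315.8 212.3] 17 [569.4  17.   34.5]
chip [338.4 224.5] 13 [503.2  32.5  34.5]
scr [624. 427.  71.] (array([639.3, 425.3]), array([179.2,  34.9]), 87.15) top part (array([640.2, 424.5]), array([143.8,  32.8]), 87.33) 0.0898870308229703
scr [481. 362.  60.] (array([488.8, 354.3]), array([ 24.4, 124.8]), 10.58) top part (array([488.9, 354.2]), array([ 22.9, 100.5]), 10.71) 0.06436446915052874
scr [325. 330.  86.] (array([327.8, 316.5]), array([ 35.1, 179.7]), 67.11) top part (array([328.1, 315.8]), array([ 32.8, 143.8]), 66.94) 0.08990657661994325
```

View pics/crop1.png

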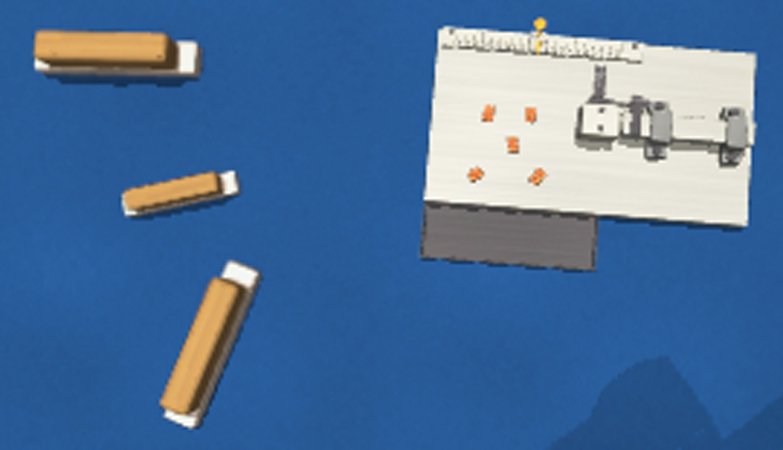

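The crop shows the small scraper at about (180,192) in the crop, roughly 125 mm long against 180 mm for the other two, so it is the one meant. The chips are in the middle of the plate and the brass pointer is at about (540,25) in the crop. Starting the move over to the scraper.

>>> {"fn": "apply_moves", "kwargs": {"plan": [{"grip": 1, "offset": [-21.5, 12.3, 0], "spin": -0.7}, {"grip": 1, "offset": [-21.5, 12.3, 0], "spin": -0.7}, {"grip": 1, "offset": [-21.5, 12.3, 0], "spin": -0.7}, {"grip": 1, "offset": [-21.5, 12.3, 0], "spin": -0.7}, {"grip": 1, "offset": [-21.5, 12.3, 0], "spin": -0.7}]}}

```text
time_s: 0.6
tcp_pos: [0.3756, -0.3952, 0.2443]
ee_rot: [[-0.492, -0.871, -0.0], [-0.871, 0.492, 0.0], [-0.0, 0.001, -1.0]]
wrist_force: [1.1, -0.6, -0.5]
gripper_width: 1.001
gripper_force: 0.0
```

```bash
cat >> h.py <<'E'
# gauge frame (yaw, origin) and a helper giving tool-axis offset [cm] and spin for a world target
GY=np.radians(-5.6); GO=np.array([.5570,-.0905])
XG=np.array([np.cos(GY),np.sin(GY)]); YG=np.array([-np.sin(GY),np.cos(GY)])
def g2w(x,y,z): return np.r_[GO+XG*x/1000+YG*y/1000,z/1000]
def w2g(p): d=np.array(p[:2])-GO; return np.array([d@XG,d@YG,p[2]])*1000
def go(p,yaw=None):
    s=r.sense();R=np.array(s['ee_rot']);d=np.array(p)-s['tcp_pos']
    y=np.degrees(np.arctan2(R[1,1],R[0,1]))
    sp=0 if yaw is None else -np.radians((yaw-y+180)%360-180)
    print('t',s['time_s'],'at',np.round(s['tcp_pos'],4),'yaw',round(y,2),'tilt',R[2,:2].round(4),'F',np.round(s['wrist_force'],1),'w',s['gripper_width'],s['gripper_force'])
    print('offset cm',np.round(R.T@d*100,2),'dist',np.linalg.norm(d).round(3),'spin',round(sp,3))
E
python3 -c "
from h import *
go([.489,.353,.2],190.8)"
```

```text
t 0.6 at [ 0.3756 -0.3952  0.2443] yaw 150.55 tilt [-0.0002  0.0006] F [ 1.1 -0.6 -0.5] w 1.0005702239677439 0.0
offset cm [-70.73  26.92   4.45] dist 0.758 spin -0.702
```

>>> {"fn": "apply_moves", "kwargs": {"plan": [{"grip": 1, "offset": [-23.5, 8.5, 0], "spin": -0.7}, {"grip": 1, "offset": [-23.5, 8.5, 0], "spin": -0.7}, {"grip": 1, "offset": [-23.5, 8.5, 0], "spin": -0.7}, {"grip": 1, "offset": [-23.5, 8.5, 0], "spin": -0.7}, {"grip": 1, "offset": [-23.5, 8.5, 0], "spin": -0.7}]}}

```text
time_s: 1.1
tcp_pos: [0.4172, -0.149, 0.2444]
ee_rot: [[0.185, -0.983, -0.0], [-0.983, -0.185, 0.0], [-0.0, 0.0, -1.0]]
wrist_force: [0.2, 0.9, -0.3]
gripper_width: 0.998
gripper_force: 0.0
```

>>> {"fn": "apply_moves", "kwargs": {"plan": [{"grip": 1, "offset": [-23.0, -8.0, 2], "spin": 0}, {"grip": 1, "offset": [-23.0, -8.0, 2], "spin": 0}, {"grip": 1, "offset": [-23.0, -8.0, 2], "spin": 0}, {"grip": 1, "offset": [-23.0, -8.0, 2], "spin": 0}, {"grip": 1, "offset": [-23.0, -8.0, 2], "spin": 0}]}}

```text
time_s: 1.6
tcp_pos: [0.4545, 0.092, 0.2243]
ee_rot: [[0.181, -0.983, -0.0], [-0.983, -0.181, 0.0], [-0.0, 0.0, -1.0]]
wrist_force: [0.7, -0.7, 0.0]
gripper_width: 0.998
gripper_force: 0.0
```

```bash
python3 -c "
from h import *
go([.489,.3535,.15],190.8)"
```

```text
t 1.6 at [0.4545 0.092  0.2243] yaw -169.57 tilt [-0.0001  0.    ] F [ 0.7 -0.7  0. ] w 0.9978294966571649 0.0
offset cm [-25.09  -8.13   7.44] dist 0.274 spin -0.006
```

>>> {"fn": "apply_moves", "kwargs": {"plan": [{"grip": 1, "offset": [-25.1, -8.1, 2], "spin": 0}, {"grip": 1, "offset": [-25.1, -8.1, 2], "spin": 0}, {"grip": 1, "offset": [-25.1, -8.1, 2], "spin": 0}, {"grip": 1, "offset": [-25.1, -8.1, 2], "spin": 0}, {"grip": 1, "offset": [-25.1, -8.1, 2], "spin": 0}]}}

```text
time_s: 2.1
tcp_pos: [0.4871, 0.3388, 0.2051]
ee_rot: [[0.18, -0.984, -0.001], [-0.984, -0.18, -0.001], [0.0, 0.001, -1.0]]
wrist_force: [1.5, -1.3, 0.2]
gripper_width: 1.001
gripper_force: 0.0
```

```bash
cat > scr.py <<'E'
from h import *
c=r.capture('wrist');X=cloud(c)
cv2.imwrite('pics/w1.png',c['img'])
m=(X[...,2]>.03)&(X[...,2]<.08)&(np.hypot(X[...,0]-.489,X[...,1]-.353)<.09)
P=X[m];q=cv2.minAreaRect((P[:,:2]*1000).astype(np.float32))
print(q,P[:,2].max(),np.percentile(P[:,2],90),len(P))
E
python3 scr.py; python3 -c "
from h import *
go([.489,.3535,.15],190.8)"
```

```text
((490.6021728515625, 348.16033935546875), (21.971506118774414, 86.48186492919922), 11.206087112426758) 0.06302005167606596 0.06097423532446739 2693
t 2.15 at [0.4887 0.3454 0.2037] yaw -169.35 tilt [-0.0015 -0.0025] F [4.1 5.  0.4] w 0.9983555287071371 0.0
offset cm [-0.78 -0.17  5.37] dist 0.054 spin -0.003
```

>>> {"fn": "apply_moves", "kwargs": {"plan": [{"grip": 1, "offset": [-0.8, -0.2, 5.0], "spin": 0}, {"grip": 1, "offset": [-0.8, -0.2, 9.0], "spin": 0}, {"grip": 1, "offset": [-0.8, -0.2, 12.0], "spin": 0}, {"grip": 1, "offset": [-0.8, -0.2, 12.0], "spin": 0}, {"grip": 1, "offset": [-0.8, -0.2, 12.0], "spin": 0}]}}

```text
time_s: 2.65
tcp_pos: [0.4883, 0.3452, 0.0858]
ee_rot: [[0.181, -0.984, 0.0], [-0.984, -0.181, -0.001], [0.001, 0.0, -1.0]]
wrist_force: [0.5, -0.4, 0.5]
gripper_width: 1.003
gripper_force: 0.0
```

```bash
python3 -c "
from h import *
go([.4893,.3537,.047],190.8)"
```

```text
t 2.65 at [0.4883 0.3452 0.0858] yaw -169.6 tilt [0.0008 0.    ] F [ 0.5 -0.4  0.5] w 1.0027385661842463 0.0
offset cm [-0.83 -0.25  3.88] dist 0.04 spin -0.007
```

>>> {"fn": "apply_moves", "kwargs": {"plan": [{"grip": 1, "offset": [-0.8, -0.2, 2.5], "spin": 0}, {"grip": 1, "offset": [-0.8, -0.2, 3.9], "spin": 0}, {"grip": 1, "offset": [-0.8, -0.2, 3.9], "spin": 0}, {"grip": 0.1, "offset": [-0.8, -0.2, 3.9], "spin": 0}, {"grip": 0, "offset": [-0.8, -0.2, 3.9], "spin": 0}]}}

```text
time_s: 3.15
tcp_pos: [0.4892, 0.3537, 0.0481]
ee_rot: [[0.18, -0.984, 0.002], [-0.984, -0.18, 0.002], [-0.001, -0.002, -1.0]]
wrist_force: [0.7, 0.4, -0.8]
gripper_width: 0.892
gripper_force: 0.0
```

>>> {"fn": "apply_moves", "kwargs": {"plan": [{"grip": 0, "offset": [0, 0, 0], "spin": 0}, {"grip": 0, "offset": [0, 0, 0], "spin": 0}, {"grip": 0, "offset": [0, 0, 0], "spin": 0}, {"grip": 0, "offset": [0, 0, 0], "spin": 0}]}}

```text
time_s: 3.55
tcp_pos: [0.4886, 0.3533, 0.0468]
ee_rot: [[0.18, -0.984, 0.0], [-0.984, -0.18, 0.0], [-0.0, -0.0, -1.0]]
wrist_force: [0.3, -0.7, -0.1]
gripper_width: 0.539
gripper_force: 0.0
```

>>> {"fn": "apply_moves", "kwargs": {"plan": [{"grip": 0, "offset": [0, 0, 0], "spin": 0}, {"grip": 0, "offset": [0, 0, 0], "spin": 0}, {"grip": 0, "offset": [0, 0, 0], "spin": 0}, {"grip": 0, "offset": [0, 0, 0], "spin": 0}, {"grip": 0, "offset": [0, 0, 0], "spin": 0}]}}

```text
time_s: 4.05
tcp_pos: [0.4887, 0.3535, 0.0467]
ee_rot: [[0.18, -0.984, 0.0], [-0.984, -0.18, 0.0], [-0.0, -0.0, -1.0]]
wrist_force: [0.4, 0.3, -0.0]
gripper_width: 0.25
gripper_force: 30.0
```

```bash
python3 -c "
from h import *
go(g2w(40,83,150),174.4);print(g2w(40,83,150))"
```

```text
t 4.05 at [0.4887 0.3535 0.0467] yaw -169.62 tilt [-0.0003 -0.0005] F [ 0.4  0.3 -0. ] w 0.25029565604564014 29.96345206629485
offset cm [ 38.02  -4.85 -10.34] dist 0.397 spin 0.279
[ 0.60490848 -0.01179944  0.15      ]
```

>>> {"fn": "apply_moves", "kwargs": {"plan": [{"grip": 0, "offset": [0, 0, -4], "spin": 0}, {"grip": 0, "offset": [0, 0, -8], "spin": 0}, {"grip": 0, "offset": [5, -0.6, -9.5], "spin": 0.09}, {"grip": 0, "offset": [9.5, -1.2, -9.5], "spin": 0.18}, {"grip": 0, "offset": [14, -1.8, -9.5], "spin": 0.279}]}}

```text
time_s: 4.55
tcp_pos: [0.5312, 0.2175, 0.1422]
ee_rot: [[-0.101, -0.995, 0.0], [-0.995, 0.101, 0.001], [-0.001, 0.0, -1.0]]
wrist_force: [1.2, 0.4, -2.0]
gripper_width: 0.251
gripper_force: 30.0
```

```bash
python3 -c "
from h import *
go(g2w(38,83,130),174.4)"
```

```text
t 4.55 at [0.5312 0.2175 0.1422] yaw 174.21 tilt [-0.0007  0.    ] F [ 1.2  0.4 -2. ] w 0.25079117504866266 29.960879366844893
offset cm [22.07 -9.44  1.2 ] dist 0.24 spin -0.003
```

>>> {"fn": "apply_moves", "kwargs": {"plan": [{"grip": 0, "offset": [4.4, -1.9, 0.2], "spin": 0}, {"grip": 0, "offset": [8.8, -3.8, 0.2], "spin": 0}, {"grip": 0, "offset": [13.2, -5.6, 0.2], "spin": 0}, {"grip": 0, "offset": [17.6, -7.5, 0.2], "spin": 0}, {"grip": 0, "offset": [22.0, -9.4, 0.2], "spin": 0}]}}

```text
time_s: 5.05
tcp_pos: [0.6031, -0.0112, 0.1392]
ee_rot: [[-0.098, -0.995, -0.001], [-0.995, 0.098, 0.0], [0.0, 0.001, -1.0]]
wrist_force: [0.8, 0.5, -1.5]
gripper_width: 0.251
gripper_force: 30.0
```

>>> {"fn": "apply_moves", "kwargs": {"plan": [{"grip": 0, "offset": [0, 0, 0], "spin": 0}, {"grip": 0, "offset": [0, 0, 0], "spin": 0}]}}

```text
time_s: 5.25
tcp_pos: [0.6028, -0.0107, 0.1387]
ee_rot: [[-0.101, -0.995, -0.002], [-0.995, 0.101, 0.0], [0.0, 0.002, -1.0]]
wrist_force: [-0.6, 0.1, -2.1]
gripper_width: 0.25
gripper_force: 30.0
```

Run:
```python
from h import *
go(g2w(38,83,80),174.4)
T=r.capture('top');W=r.capture('wrist')
a=cv2.resize(T['img'][150:255,270:420],None,fx=3,fy=3,interpolation=2)
b=cv2.resize(W['img'],(480,300))
o=np.zeros((320,930,3),np.uint8);o=np.zeros((600,500,3),np.uint8)
o[:300,:480]=b;o[300:600,:450]=a[:300]
cv2.imwrite('pics/p5.png',o)
X=cloud(W);hsv=cv2.cvtColor(W['img'],cv2.COLOR_BGR2HSV);H,S,V=cv2.split(hsv)
G=np.stack([(X[...,:2]-GO)@XG,(X[...,:2]-GO)@YG],-1)*1000;z=X[...,2]*1000
m=((H<16)&(S>130)&(V>90)&(z>28)&(z<48)&(abs(G[...,0])<95)).astype(np.uint8)
k,l,st,ce=cv2.connectedComponentsWithStats(m)
for i in range(1,k):
    if st[i,4]>30: print('chip',ce[i].round(),st[i,4],np.r_[G[l==i].min(0),G[l==i].max(0)].round(1),np.median(z[l==i]).round(1))
m=(G[...,0]>-90)&(G[...,0]<70)&(z>20)&(z<36);print('plate z',np.median(z[m]))
```

```text
t 5.25 at [ 0.6028 -0.0107  0.1387] yaw 174.21 tilt [0.0001 0.0021] F [-0.6  0.1 -2.1] w 0.24999962552317864 29.963462725281715
offset cm [ 0.09 -0.03  5.87] dist 0.059 spin -0.003
chip [459. 159.] 373 [-70.   41.3 -51.8  57.8] 36.0
chip [364. 178.] 313 [-2.2 57.6 12.  67.7] 36.1
chip [411. 201.] 327 [-37.2  73.4 -21.3  84.3] 36.0
chip [369. 239.] 220 [ -5.5 101.9   7.2 114.2] 37.1
plate z 29.366863829319065
```

View pics/p5.png

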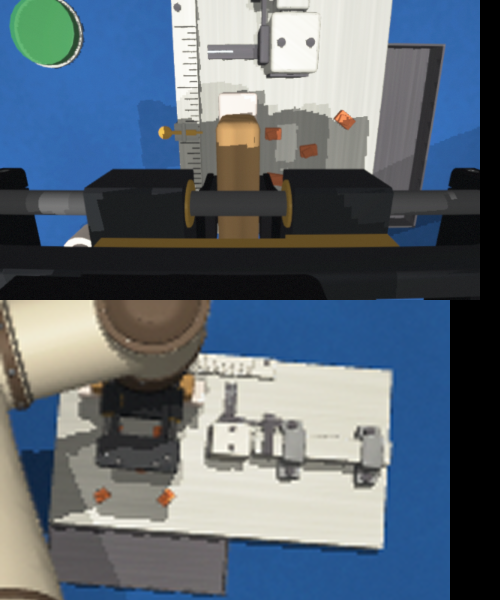

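Both views show the blade clear on the scale side of all the chips. Lowering it to the plate.

>>> {"fn": "apply_moves", "kwargs": {"plan": [{"grip": 0, "offset": [0, 0, 2], "spin": 0}, {"grip": 0, "offset": [0, 0, 4], "spin": 0}, {"grip": 0, "offset": [0, 0, 5.5], "spin": 0}, {"grip": 0, "offset": [0, 0, 5.8], "spin": 0}, {"grip": 0, "offset": [0, 0, 5.8], "spin": 0}]}}

```text
time_s: 5.85
tcp_pos: [0.6032, -0.0082, 0.0814]
ee_rot: [[-0.096, -0.995, -0.001], [-0.995, 0.096, -0.0], [0.0, 0.001, -1.0]]
wrist_force: [-0.3, -0.5, -1.1]
gripper_width: 0.249
gripper_force: 30.0
```

>>> {"fn": "apply_moves", "kwargs": {"plan": [{"grip": 0, "offset": [0, 0, 0], "spin": 0}, {"grip": 0, "offset": [0, 0, 0.1], "spin": 0}, {"grip": 0, "offset": [0, 0, 0.2], "spin": 0}, {"grip": 0, "offset": [0, 0, 0.2], "spin": 0}]}}

```text
time_s: 6.25
tcp_pos: [0.6035, -0.0093, 0.08]
ee_rot: [[-0.098, -0.995, 0.001], [-0.995, 0.098, 0.0], [-0.0, -0.001, -1.0]]
wrist_force: [-0.0, -1.5, -1.6]
gripper_width: 0.245
gripper_force: 30.0
```

Run:
```python
from h import *
go(g2w(-104,83,77.5),174.4)
```

```text
t 6.25 at [ 0.6035 -0.0093  0.08  ] yaw 174.38 tilt [-0.0002 -0.0005] F [-0.  -1.5 -1.6] w 0.2447315899084659 29.963546125218272
offset cm [ 0.24 14.24  0.24] dist 0.142 spin -0.0
```

>>> {"fn": "apply_moves", "kwargs": {"plan": [{"grip": 0, "offset": [0.2, 0, 0.1], "spin": 0}, {"grip": 0, "offset": [0.2, 0, 0.2], "spin": 0}, {"grip": 0, "offset": [0.2, 0, 0.2], "spin": 0}, {"grip": 0, "offset": [0.2, 0, 0.2], "spin": 0}]}}

```text
time_s: 6.65
tcp_pos: [0.6032, -0.0114, 0.0776]
ee_rot: [[-0.098, -0.995, -0.0], [-0.995, 0.098, -0.0], [0.0, 0.0, -1.0]]
wrist_force: [-0.6, 0.3, -1.8]
gripper_width: 0.25
gripper_force: 30.0
```

Run:
```python
from h import *
go(g2w(-104,83,77.5),174.4)
```

```text
t 6.65 at [ 0.6032 -0.0114  0.0776] yaw 174.38 tilt [0.0001 0.0002] F [-0.6  0.3 -1.8] w 0.24952489557578436 29.963528285734355
offset cm [3.000e-02 1.423e+01 1.000e-02] dist 0.142 spin -0.0
```

Wipe at about 0.1 m/s.

>>> {"fn": "apply_moves", "kwargs": {"plan": [{"grip": 0, "offset": [0, 1, 0], "spin": 0}, {"grip": 0, "offset": [0, 2, 0], "spin": 0}, {"grip": 0, "offset": [0, 3, 0], "spin": 0}, {"grip": 0, "offset": [0, 4, 0], "spin": 0}, {"grip": 0, "offset": [0, 5, 0], "spin": 0}]}}

```text
time_s: 7.15
tcp_pos: [0.5524, -0.0063, 0.0778]
ee_rot: [[-0.098, -0.995, 0.0], [-0.995, 0.098, 0.0], [-0.0, -0.0, -1.0]]
wrist_force: [-0.1, 0.1, -2.7]
gripper_width: 0.25
gripper_force: 30.0
```

>>> {"fn": "apply_moves", "kwargs": {"plan": [{"grip": 0, "offset": [0, 1, 0], "spin": 0}, {"grip": 0, "offset": [0, 2, 0], "spin": 0}, {"grip": 0, "offset": [0, 3, 0], "spin": 0}, {"grip": 0, "offset": [0, 4, 0], "spin": 0}, {"grip": 0, "offset": [0, 5, 0], "spin": 0}]}}

```text
time_s: 7.65
tcp_pos: [0.5032, -0.0014, 0.0778]
ee_rot: [[-0.098, -0.995, 0.001], [-0.995, 0.098, 0.0], [-0.0, -0.001, -1.0]]
wrist_force: [1.1, -0.8, -0.5]
gripper_width: 0.251
gripper_force: 30.0
```

Run:
```python
from h import *
go(g2w(-104,83,77.5),174.4)
```

```text
t 7.65 at [ 0.5032 -0.0014  0.0778] yaw 174.39 tilt [-0.0002 -0.0006] F [ 1.1 -0.8 -0.5] w 0.2509871270691801 29.96325263287872
offset cm [0.05 4.17 0.03] dist 0.042 spin -0.0
```

>>> {"fn": "apply_moves", "kwargs": {"plan": [{"grip": 0, "offset": [0, 1, 0], "spin": 0}, {"grip": 0, "offset": [0, 2, 0], "spin": 0}, {"grip": 0, "offset": [0, 3, 0], "spin": 0}, {"grip": 0, "offset": [0, 4.2, 0], "spin": 0}, {"grip": 0, "offset": [0, 4.2, 0], "spin": 0}]}}

```text
time_s: 8.15
tcp_pos: [0.4596, 0.0023, 0.0774]
ee_rot: [[-0.098, -0.995, -0.002], [-0.995, 0.098, -0.0], [0.001, 0.002, -1.0]]
wrist_force: [-0.1, -0.6, -1.5]
gripper_width: 0.251
gripper_force: 30.0
```

>>> {"fn": "apply_moves", "kwargs": {"plan": [{"grip": 0, "offset": [0, 0, 0], "spin": 0}, {"grip": 0, "offset": [0, 0, -3], "spin": 0}, {"grip": 0, "offset": [0, 0, -7], "spin": 0}, {"grip": 0, "offset": [-6, 4, -8], "spin": 0}, {"grip": 0, "offset": [-10, 4, -8], "spin": 0}]}}

```text
time_s: 8.65
tcp_pos: [0.4326, 0.0957, 0.1587]
ee_rot: [[-0.103, -0.995, 0.002], [-0.995, 0.103, 0.002], [-0.002, -0.002, -1.0]]
wrist_force: [2.0, 0.1, -1.9]
gripper_width: 0.251
gripper_force: 30.0
```

```bash
cat > chips.py <<'E'
from h import *
import sys
for n in ('top','side','wrist'):
    c=r.capture(n);X=cloud(c)
    H,S,V=cv2.split(cv2.cvtColor(c['img'],cv2.COLOR_BGR2HSV))
    G=np.stack([(X[...,:2]-GO)@XG,(X[...,:2]-GO)@YG],-1)*1000;z=X[...,2]*1000
    m=((H<16)&(S>110)&(V>60)&(z<48)&(z>-5)&(G[...,0]>-165)&(G[...,0]<65)&(abs(G[...,1])<185)).astype(np.uint8)
    k,l,st,ce=cv2.connectedComponentsWithStats(m)
    for i in range(1,k):
        if st[i,4]>4: print(n,ce[i].round(),st[i,4],np.median(G[l==i],0).round(1),np.median(z[l==i]).round(1))
    if n!='wrist': 
        u=(slice(150,255),slice(270,420)) if n=='top' else (slice(130,270),slice(260,410))
        cv2.imwrite(f'pics/{n}_{sys.argv[1]}.png',cv2.resize(c['img'][u],None,fx=4,fy=4,interpolation=2))
    else: cv2.imwrite(f'pics/{n}_{sys.argv[1]}.png',c['img'])
E
python3 chips.py 2; python3 -c "
from h import *
go([.489,.353,.14],190.8)"
```

```text
top [303. 233.] 33 [-119.7  114.1] 9.1
top [314. 235.] 20 [-123.    78.9] 9.1
top [319. 236.] 18 [-122.9   62.1] 9.5
top [325. 236.] 19 [-123.6   43.9] 9.9
side [364. 239.] 12 [-134.4  111.2] 9.1
wrist [298.  22.] 394 [-124.9   45.4] 9.1
wrist [297.  46.] 322 [-124.1   62.3] 9.2
wrist [297.  71.] 328 [-124.    80.4] 9.0
wrist [297. 116.] 574 [-123.7  113.7] 9.1
t 8.8 at [0.4336 0.0986 0.1579] yaw 174.66 tilt [-0.0015 -0.0021] F [-0.3 -1.9 -1.5] w 0.24425224798294207 29.963398589752614
offset cm [-25.84  -3.14   1.84] dist 0.261 spin -0.282
```

All chips are off the plate and lying in the trough at z≈9 mm; the last blob is two chips touching. Now putting the scraper back on the cart.

>>> {"fn": "apply_moves", "kwargs": {"plan": [{"grip": 0, "offset": [-4.5, -1.5, 1], "spin": 0}, {"grip": 0, "offset": [-9, -3, 2], "spin": 0}, {"grip": 0, "offset": [-13, -4.7, 4], "spin": 0}, {"grip": 0, "offset": [-17, -5.5, 6], "spin": 0}, {"grip": 0, "offset": [-18.5, -6, 9], "spin": 0}]}}

```text
time_s: 9.3
tcp_pos: [0.514, 0.2776, 0.0669]
ee_rot: [[-0.096, -0.995, 0.004], [-0.995, 0.096, 0.003], [-0.003, -0.004, -1.0]]
wrist_force: [0.2, -0.1, -1.2]
gripper_width: 0.253
gripper_force: 30.0
```

```bash
python3 -c "
from h import *
go([.51,.28,.0475],174.4)"
```

```text
t 9.3 at [0.514  0.2776 0.0669] yaw 174.48 tilt [-0.0034 -0.0041] F [ 0.2 -0.1 -1.2] w 0.2532023663448566 29.96313749346882
offset cm [-0.19  0.43  1.94] dist 0.02 spin 0.001
```

>>> {"fn": "apply_moves", "kwargs": {"plan": [{"grip": 0, "offset": [0, 0, 0.8], "spin": 0}, {"grip": 0, "offset": [0, 0, 1.5], "spin": 0}, {"grip": 0, "offset": [0, 0, 1.8], "spin": 0}, {"grip": 0, "offset": [0, 0, 1.8], "spin": 0}, {"grip": 0, "offset": [0, 0, 1.8], "spin": 0}]}}

```text
time_s: 9.8
tcp_pos: [0.5114, 0.2738, 0.0504]
ee_rot: [[-0.099, -0.995, 0.002], [-0.995, 0.099, 0.001], [-0.001, -0.001, -1.0]]
wrist_force: [-0.2, 0.2, -1.3]
gripper_width: 0.252
gripper_force: 30.0
```

```bash
python3 -c "
from h import *
go([.51,.28,.0467],174.4)"
```

```text
t 9.8 at [0.5114 0.2738 0.0504] yaw 174.34 tilt [-0.0015 -0.0015] F [-0.2  0.2 -1.3] w 0.2515366240798226 29.96341976802796
offset cm [-0.6   0.2   0.37] dist 0.007 spin -0.001
```

>>> {"fn": "apply_moves", "kwargs": {"plan": [{"grip": 0, "offset": [0, 0, 0.2], "spin": 0}, {"grip": 0, "offset": [0, 0, 0.35], "spin": 0}, {"grip": 0, "offset": [0, 0, 0.35], "spin": 0}, {"grip": 0, "offset": [0, 0, 0.35], "spin": 0}]}}

```text
time_s: 10.2
tcp_pos: [0.5112, 0.2743, 0.0467]
ee_rot: [[-0.097, -0.995, 0.001], [-0.995, 0.097, 0.0], [-0.0, -0.001, -1.0]]
wrist_force: [-1.1, -0.2, 6.0]
gripper_width: 0.252
gripper_force: 30.0
```

>>> {"fn": "apply_moves", "kwargs": {"plan": [{"grip": 0.3, "offset": [0, 0, 0], "spin": 0}, {"grip": 0.4, "offset": [0, 0, 0], "spin": 0}, {"grip": 0.5, "offset": [0, 0, 0], "spin": 0}, {"grip": 0.6, "offset": [0, 0, 0], "spin": 0}, {"grip": 0.7, "offset": [0, 0, 0], "spin": 0}]}}

```text
time_s: 10.7
tcp_pos: [0.5108, 0.2742, 0.0454]
ee_rot: [[-0.098, -0.995, -0.0], [-0.995, 0.098, -0.0], [0.0, 0.0, -1.0]]
wrist_force: [0.1, -0.5, 0.0]
gripper_width: 0.581
gripper_force: 0.0
```

>>> {"fn": "apply_moves", "kwargs": {"plan": [{"grip": 0.7, "offset": [0, 0, 0], "spin": 0}, {"grip": 0.8, "offset": [0, 0, -3], "spin": 0}, {"grip": 0.9, "offset": [0, 0, -8], "spin": 0}, {"grip": 1, "offset": [0, 0, -12], "spin": 0}, {"grip": 1, "offset": [0, 0, -14], "spin": 0}]}}

```text
time_s: 11.2
tcp_pos: [0.5123, 0.2752, 0.1901]
ee_rot: [[-0.097, -0.995, 0.006], [-0.995, 0.097, 0.004], [-0.005, -0.005, -1.0]]
wrist_force: [-0.2, 1.2, 0.6]
gripper_width: 0.958
gripper_force: 0.0
```

```bash
python3 -c "
from h import *
c=r.capture('wrist');X=cloud(c)
m=(X[...,2]>.03)&(X[...,2]<.09)&(np.hypot(X[...,0]-.51,X[...,1]-.274)<.075)
P=X[m];print(cv2.minAreaRect((P[:,:2]*1000).astype(np.float32)),np.percentile(P[:,2],[50,90]))
go(g2w(-4,-10,160),174.4)"; python3 chips.py 3
```

```text
((511.16131591796875, 273.65130615234375), (96.61355590820312, 21.583520889282227), 85.07968139648438) [0.06000286 0.06105244]
t 11.25 at [0.5133 0.2757 0.1924] yaw 174.45 tilt [-0.0072 -0.0084] F [ 1.5 -0.4  2.9] w 0.9692835989380018 0.0
offset cm [37.05 -7.47  3.03] dist 0.379 spin 0.001
top [303. 234.] 36 [-120.8  113.6] 9.9
top [314. 235.] 20 [-122.8   78.9] 9.2
top [319. 236.] 18 [-123.    62.1] 9.5
top [325. 236.] 19 [-123.8   43.8] 9.2
```

```bash
python3 -c "
from h import *
go(g2w(40,90,200),174.4)"
```

```text
t 11.4 at [0.5105 0.274  0.1855] yaw 174.36 tilt [-0.0005  0.0004] F [-0.5  0.6 -0.6] w 0.9933939120130627 0.0
offset cm [ 26.82 -12.2   -1.47] dist 0.295 spin -0.001
```

>>> {"fn": "apply_moves", "kwargs": {"plan": [{"grip": 1, "offset": [4.5, -2, -1.5], "spin": 0}, {"grip": 1, "offset": [9, -4, -1.5], "spin": 0}, {"grip": 1, "offset": [13.5, -6, -1.5], "spin": 0}, {"grip": 1, "offset": [18, -8.2, -1.5], "spin": 0}, {"grip": 1, "offset": [22.5, -10.2, -1.5], "spin": 0}]}}

```text
time_s: 11.9
tcp_pos: [0.5899, 0.0383, 0.1985]
ee_rot: [[-0.098, -0.995, -0.004], [-0.995, 0.098, -0.001], [0.001, 0.004, -1.0]]
wrist_force: [1.0, -0.4, 0.8]
gripper_width: 1.002
gripper_force: 0.0
```

>>> {"fn": "apply_moves", "kwargs": {"plan": [{"grip": 1, "offset": [4.3, -2, 0], "spin": 0}, {"grip": 1, "offset": [4.3, -2, 0], "spin": 0}, {"grip": 1, "offset": [4.3, -2, 0], "spin": 0}, {"grip": 1, "offset": [4.3, -2, 0], "spin": 0}]}}

```text
time_s: 12.3
tcp_pos: [0.6054, -0.0039, 0.1992]
ee_rot: [[-0.097, -0.995, -0.003], [-0.995, 0.097, -0.0], [0.001, 0.003, -1.0]]
wrist_force: [0.4, 0.6, 0.4]
gripper_width: 0.997
gripper_force: 0.0
```

Run:
```python
from h import *
import pickle
go(g2w(-4,-10,160),174.4)
c=r.capture('wrist');pickle.dump(c,open('c1.pkl','wb'));cv2.imwrite('pics/w6.png',c['img'])
```

```text
t 12.3 at [ 0.6054 -0.0039  0.1992] yaw 174.42 tilt [0.0005 0.0025] F [0.4 0.6 0.4] w 0.9965421193108557 0.0
offset cm [10.09  4.36  3.94] dist 0.117 spin 0.0
```

View pics/w6.png

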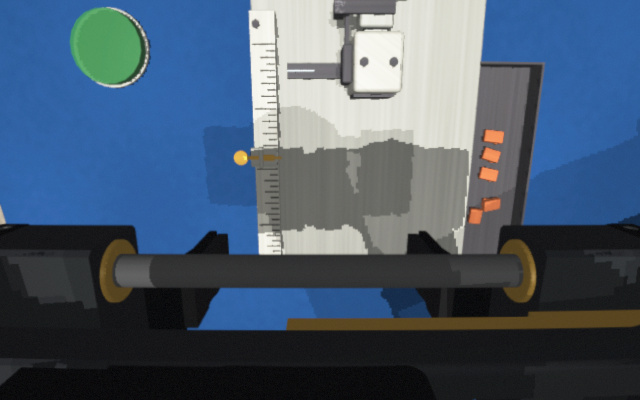

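Five separate chips lie in the trough at (493,136), (490,155), (488,174), (491,204) and (476,216). The index tip is at about (289,71) and the brass pointer tip at about (281,157).

Run:
```python
from h import *
import pickle
c=pickle.load(open('c1.pkl','rb'));im=c['img']
print('idx',[w2g(world(c,u,v,.036)).round(1) for u,v in((289,71),(310,71))])
print('ptr',[w2g(world(c,u,v,.041)).round(1) for u,v in((281,157),(241,157))])
X=cloud(c);G=np.stack([(X[...,:2]-GO)@XG,(X[...,:2]-GO)@YG],-1)*1000;z=X[...,2]*1000
m=(z>80)&(z<92)&(abs(G[...,0])<40)&(G[...,1]>-45)&(G[...,1]<30)
print('head',np.r_[G[m].min(0),G[m].max(0)].round(1),np.median(z[m]))
m=(abs(z-33)<8)&(abs(G[...,0])<110)&(abs(G[...,1])<175);print('plate x',G[m][:,0].min(),G[m][:,0].max())
# brass sat & white-line columns
hsv=cv2.cvtColor(im,cv2.COLOR_BGR2HSV)
m=(hsv[...,0]>10)&(hsv[...,0]<32)&(hsv[...,1]>110);m[:,:225]=0;m[:,300:]=0;m[:140]=0;m[175:]=0
for u in range(232,292,4):
    v=np.flatnonzero(m[:,u]); 
    if len(v): print(u,v.min(),v.max())
g=im[60:82,284:330].astype(int).sum(2);print(g[:,::4])
a=cv2.resize(np.vstack([im[55:90,225:345],im[140:175,225:345]]),None,fx=6,fy=6,interpolation=2);cv2.imwrite('pics/z7.png',a)
```

```text
idx [array([62.1, -9. , 36. ]), array([45.1, -9. , 36. ])]
ptr [array([69.7, 60.1, 41. ]), array([103.3,  60.1,  41. ])]
head [-19.  -29.4  14.9  10.2] 85.17696313204004
plate x -97.2998763589169 109.74238340777238
236 153 162
240 151 164
244 152 163
248 157 158
252 156 158
256 156 158
264 155 160
268 155 160
272 155 160
276 157 158
280 157 158
[[676 665 670 665 670 665 671 674 677 667 664 674]
 [674 663 662 665 665 659 667 671 671 662 658 671]
 [675 606 609 610 610 592 565 598 599 586 580 596]
 [677 463 463 460 465 443 415 448 447 441 439 445]
 [676 369 365 364 363 358 356 360 360 353 357 361]
 [675 361 356 356 356 355 357 352 352 349 347 349]
 [676 365 359 361 363 360 358 363 358 353 353 352]
 [676 374 368 364 365 359 365 362 358 358 358 358]
 [675 385 378 382 370 380 377 373 364 364 362 358]
 [676 487 490 513 467 512 505 487 361 366 360 362]
 [676 712 719 720 713 718 719 716 355 359 356 356]
 [676 605 624 606 582 578 595 587 357 351 357 353]
 [674 426 425 406 397 394 404 397 358 352 352 352]
 [677 378 363 362 356 356 356 353 352 351 346 351]
 [676 371 360 355 354 355 353 353 350 352 350 352]
 [676 372 360 360 353 356 355 352 354 353 353 353]
 [677 375 365 361 363 359 357 360 357 357 357 357]
 [675 378 363 364 363 360 359 353 357 356 357 351]
 [677 341 325 346 368 274 252 301 319 344 356 272]
 [678 602 623 625 632 415 363 554 630 629 623 424]
 [675 663 669 667 669 640 641 663 673 667 661 648]
 [676 664 669 667 672 667 673 673 675 672 662 673]]
```

View pics/z7.png

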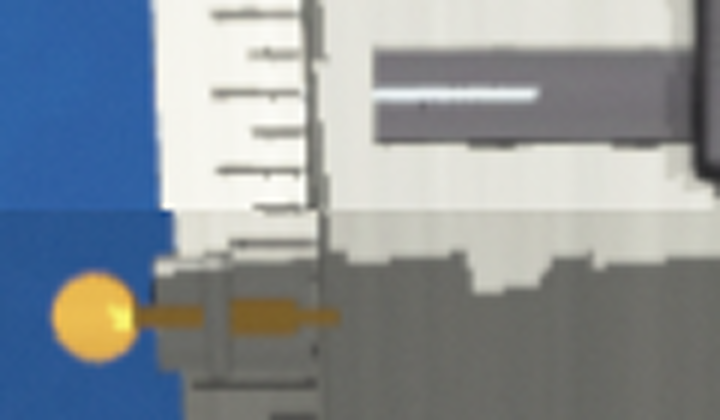

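Index y ≈ -9.5 and pointer y ≈ 60.5 in gauge axes, so the draw is about 70 mm. Moving over the head.

>>> {"fn": "apply_moves", "kwargs": {"plan": [{"grip": 1, "offset": [3.5, 1.4, 0], "spin": 0}, {"grip": 1, "offset": [7, 2.8, 1.5], "spin": 0}, {"grip": 1, "offset": [10, 4, 4], "spin": 0}, {"grip": 1, "offset": [10, 4, 6], "spin": 0}, {"grip": 1, "offset": [10, 4, 6], "spin": 0}]}}

```text
time_s: 12.85
tcp_pos: [0.554, -0.0995, 0.138]
ee_rot: [[-0.098, -0.995, -0.006], [-0.995, 0.098, 0.0], [0.0, 0.006, -1.0]]
wrist_force: [-0.3, 0.5, 1.3]
gripper_width: 1.004
gripper_force: 0.0
```

>>> {"fn": "apply_moves", "kwargs": {"plan": [{"grip": 1, "offset": [0, 0, 0], "spin": 0}, {"grip": 1, "offset": [0, 0, 0], "spin": 0}]}}

```text
time_s: 13.05
tcp_pos: [0.5578, -0.099, 0.142]
ee_rot: [[-0.096, -0.995, 0.003], [-0.995, 0.096, -0.0], [-0.0, -0.003, -1.0]]
wrist_force: [0.2, -0.1, -0.6]
gripper_width: 0.999
gripper_force: 0.0
```

Run:
```python
from h import *
go(g2w(0,-10,69),174.4);print(w2g(r.sense()['tcp_pos']))
```

```text
t 13.05 at [ 0.5578 -0.099   0.142 ] yaw 174.52 tilt [-0.0001 -0.0027] F [ 0.2 -0.1 -0.6] w 0.998935087300016 0.0
offset cm [0.17 0.18 7.29] dist 0.073 spin 0.002
[  1.61988006  -8.33715356 141.95117313]
```

>>> {"fn": "apply_moves", "kwargs": {"plan": [{"grip": 1, "offset": [0.15, 0.1, 2.5], "spin": 0}, {"grip": 1, "offset": [0.15, 0.1, 5], "spin": 0}, {"grip": 1, "offset": [0.15, 0.1, 7.2], "spin": 0}, {"grip": 0.6, "offset": [0.15, 0.1, 7.2], "spin": 0}, {"grip": 0.6, "offset": [0.15, 0.1, 7.2], "spin": 0}]}}

```text
time_s: 13.55
tcp_pos: [0.5564, -0.101, 0.0696]
ee_rot: [[-0.096, -0.995, 0.002], [-0.995, 0.096, -0.0], [0.0, -0.002, -1.0]]
wrist_force: [-0.2, 0.3, 0.7]
gripper_width: 0.889
gripper_force: 0.0
```

>>> {"fn": "apply_moves", "kwargs": {"plan": [{"grip": 0.6, "offset": [0, 0, 0], "spin": 0}, {"grip": 0.6, "offset": [0, 0, 0], "spin": 0}, {"grip": 0.6, "offset": [0, 0, 0], "spin": 0}]}}

```text
time_s: 13.85
tcp_pos: [0.556, -0.1014, 0.0697]
ee_rot: [[-0.098, -0.995, 0.002], [-0.995, 0.098, 0.0], [-0.0, -0.002, -1.0]]
wrist_force: [0.1, -0.5, 0.1]
gripper_width: 0.65
gripper_force: 0.0
```

Run:
```python
from h import *
go(g2w(0.3,-10,69),174.4);print(w2g(r.sense()['tcp_pos']))
```

```text
t 13.85 at [ 0.556  -0.1014  0.0697] yaw 174.4 tilt [-0.0003 -0.0021] F [ 0.1 -0.5  0.1] w 0.6500954081305329 0.0
offset cm [-0.1  -0.03  0.07] dist 0.001 spin -0.0
[ 2.46737387e-02 -1.09516934e+01  6.97280954e+01]
```

Well centred; squeeze.

>>> {"fn": "apply_moves", "kwargs": {"plan": [{"grip": 0.2, "offset": [0, 0, 0], "spin": 0}, {"grip": 0.2, "offset": [0, 0, 0], "spin": 0}, {"grip": 0.2, "offset": [0, 0, 0], "spin": 0}, {"grip": 0.2, "offset": [0, 0, 0], "spin": 0}, {"grip": 0.2, "offset": [0, 0, 0], "spin": 0}]}}

```text
time_s: 14.35
tcp_pos: [0.5545, -0.1014, 0.0689]
ee_rot: [[-0.098, -0.995, -0.002], [-0.995, 0.098, 0.0], [0.0, 0.002, -1.0]]
wrist_force: [-4.2, 1.3, 4.5]
gripper_width: 0.392
gripper_force: 30.0
```

Run:
```python
from h import *
go(g2w(0.3,60,69),174.4);print(w2g(r.sense()['tcp_pos']))
```

```text
t 14.35 at [ 0.5545 -0.1014  0.0689] yaw 174.38 tilt [0.0002 0.0018] F [-4.2  1.3  4.5] w 0.3921072010685502 29.995357934385538
offset cm [-7.11 -0.17 -0.01] dist 0.071 spin -0.0
[ -1.4469329  -11.11105662  68.89304504]
```

Button fully in. Draw the arm out 70 mm.

>>> {"fn": "apply_moves", "kwargs": {"plan": [{"grip": 0.2, "offset": [0, 0.1, 0], "spin": 0}, {"grip": 0.2, "offset": [-0.5, 0.15, 0], "spin": 0}, {"grip": 0.2, "offset": [-1.5, 0.15, 0], "spin": 0}, {"grip": 0.2, "offset": [-2.5, 0.15, 0], "spin": 0}, {"grip": 0.2, "offset": [-3.5, 0.15, 0], "spin": 0}]}}

```text
time_s: 14.85
tcp_pos: [0.5578, -0.0662, 0.0689]
ee_rot: [[-0.098, -0.995, 0.001], [-0.995, 0.098, -0.001], [0.0, -0.001, -1.0]]
wrist_force: [-0.1, -5.2, 3.4]
gripper_width: 0.401
gripper_force: 30.0
```

>>> {"fn": "apply_moves", "kwargs": {"plan": [{"grip": 0.2, "offset": [-1, 0, 0], "spin": 0}, {"grip": 0.2, "offset": [-2, 0, 0], "spin": 0}, {"grip": 0.2, "offset": [-3, 0, 0], "spin": 0}, {"grip": 0.2, "offset": [-3.5, 0, 0], "spin": 0}, {"grip": 0.2, "offset": [-3.5, 0, 0], "spin": 0}]}}

```text
time_s: 15.35
tcp_pos: [0.5612, -0.0308, 0.0689]
ee_rot: [[-0.097, -0.995, 0.001], [-0.995, 0.097, -0.0], [0.0, -0.001, -1.0]]
wrist_force: [0.2, -3.9, 4.3]
gripper_width: 0.395
gripper_force: 30.0
```

>>> {"fn": "apply_moves", "kwargs": {"plan": [{"grip": 0.2, "offset": [0, 0, 0], "spin": 0}, {"grip": 0.2, "offset": [0, 0, 0], "spin": 0}]}}

```text
time_s: 15.55
tcp_pos: [0.5611, -0.0318, 0.0689]
ee_rot: [[-0.098, -0.995, 0.001], [-0.995, 0.098, 0.0], [-0.0, -0.001, -1.0]]
wrist_force: [1.1, -5.4, 4.6]
gripper_width: 0.396
gripper_force: 30.0
```

```bash
python3 - <<'E'
from h import *
import pickle
go(g2w(0.3,60,69),174.4);print(w2g(r.sense()['tcp_pos']))
C={n:r.capture(n) for n in('wrist','top','side')};pickle.dump(C,open('c2.pkl','wb'))
im=C['wrist']['img'];o=np.zeros((600,640,3),np.uint8);o[:400]=im
o[400:600,:320]=cv2.resize(C['top']['img'][155:205,290:370],None,fx=4,fy=4,interpolation=2)
o[400:600,320:]=cv2.resize(C['side']['img'][160:220,270:366],(320,200),interpolation=2)
cv2.imwrite('pics/p8.png',o)
E
python3 chips.py 4
```

```text
t 15.55 at [ 0.5611 -0.0318  0.0689] yaw 174.39 tilt [-0.0001 -0.001 ] F [ 1.1 -5.4  4.6] w 0.3956471924749686 30.003996610175818
offset cm [-0.11 -0.19 -0.01] dist 0.002 spin -0.0
[-1.64510704 58.86597508 68.91753523]
top [303. 234.] 36 [-120.7  113.6] 8.5
top [314. 235.] 21 [-122.9   78.8] 8.6
top [319. 236.] 18 [-123.1   62.1] 8.5
top [325. 236.] 20 [-123.3   43.7] 10.1
side [368. 225.] 72 [-125.    64.5] 9.9
side [363. 239.] 25 [-130.6  110.9] 9.0
side [356. 240.] 19 [-117.1  121. ] 10.2
wrist [525. 204.] 617 [-123.6   43.9] 8.9
wrist [523. 227.] 241 [-125.    58.3] 8.5
```

View pics/p8.png

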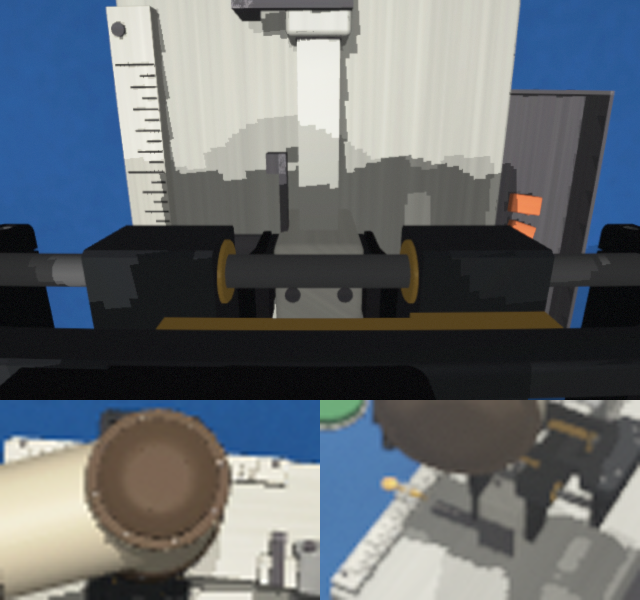

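The wrist view shows the head gripped with its bar extended. The side view shows the tongue end next to the brass pointer, so I'll check that alignment close up.

Run:
```python
from h import *
import pickle
c=pickle.load(open('c2.pkl','rb'))['side']
cv2.imwrite('pics/z9.png',cv2.resize(c['img'][175:215,280:330],None,fx=14,fy=14,interpolation=cv2.INTER_CUBIC))
```

```text
(no output)
```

View pics/z9.png

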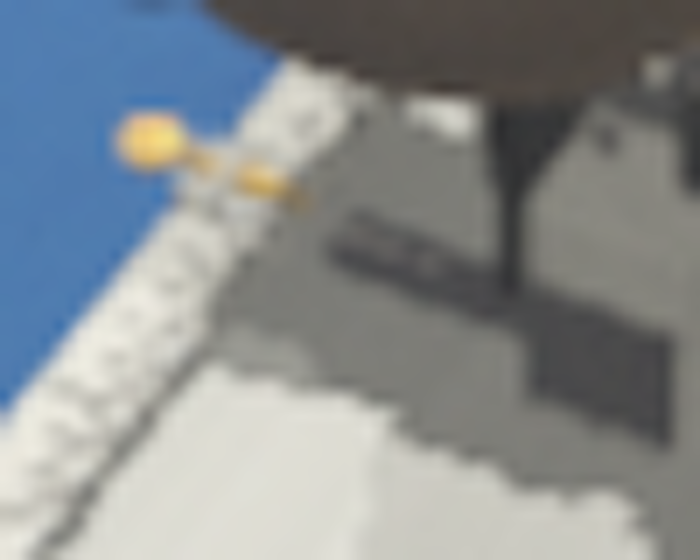

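Run:
```python
from h import *
import pickle
c=pickle.load(open('c2.pkl','rb'))['side']
f=lambda a,b,z:w2g(world(c,280+(a+.5)/14-.5,175+(b+.5)/14-.5,z)).round(1)
print('ptr',f(300,200,.041),f(262,183,.041),'idx end',f(345,232,.036),'corners',f(362,210,.036),f(330,254,.036),'line',f(430,262,.036))
```

```text
ptr [71.7 59.6 41. ] [80.2 59.1 41. ] idx end [62.6 58.8 36. ] corners [62.6 52.3 36. ] [62.3 65.1 36. ] line [44.8 58.2 36. ]
```

The side view agrees with the displacement: index y ≈ 58.7, pointer y ≈ 59.5, so within about 1 mm. Handing in.

```bash
python3 -c "
from h import *
print(r.finish_job())"
```

```text
the job is handed in; nothing more can be done
None
```

The job is handed in, though no verdict came back: all five chips are in the trough, the scraper stands on the cart top, and the gauge arm is gripped and held about 1 mm from the brass pointer's mark by camera measurement (4 mm allowed).

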